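Lid the turned pots

TASK

Four turned wooden pots and their four knobbed lids are scattered over the bench. Put every lid on the pot of its own size, lowered gently rather than dropped, so that its boss sits in the mouth and the lid lies flat on the rim. Leave the pots standing upright where they are.

Things in the scene. Friction and masses are not known exactly. Their poses are not given: they have to be found in the camera images.
- pot_tiny: the tiny turned pot: open, round, brown wood, 48 mm outside diameter, 36 mm high, walls 6 mm thick (mouth 36 mm), loose, upright on the bench. Origin at the centre of its underside, z up.
- lid_tiny: the tiny pot's lid: brown wooden disc 54 mm across, 8 mm thick (z 7 to 15 mm); under it a boss 20 mm across, 7 mm deep (8 mm to spare all round in the mouth); on top an upright round knob 18 mm across, 28 mm tall (z 15 to 43 mm) to grip. Starts upright on its boss. Origin: centre of the boss's underside, z up. Seated, its origin is 29 mm above the pot's.
- pot_small: the small turned pot: open, round, brown wood, 68 mm outside diameter, 40 mm high, walls 6 mm thick (mouth 56 mm), loose, upright on the bench. Origin at the centre of its underside, z up.
- lid_small: the small pot's lid: brown wooden disc 74 mm across, 8 mm thick (z 7 to 15 mm); under it a boss 40 mm across, 7 mm deep (8 mm to spare all round in the mouth); on top an upright round knob 22 mm across, 28 mm tall (z 15 to 43 mm) to grip. Starts upright on its boss. Origin: centre of the boss's underside, z up. Seated, its origin is 33 mm above the pot's.
- pot_medium: the medium turned pot: open, round, brown wood, 88 mm outside diameter, 44 mm high, walls 6 mm thick (mouth 76 mm), loose, upright on the bench. Origin at the centre of its underside, z up.
- lid_medium: the medium pot's lid: brown wooden disc 94 mm across, 8 mm thick (z 7 to 15 mm); under it a boss 60 mm across, 7 mm deep (8 mm to spare all round in the mouth); on top an upright round knob 26 mm across, 28 mm tall (z 15 to 43 mm) to grip. Starts upright on its boss. Origin: centre of the boss's underside, z up. Seated, its origin is 37 mm above the pot's.
- pot_large: the large turned pot: open, round, brown wood, 108 mm outside diameter, 48 mm high, walls 6 mm thick (mouth 96 mm), loose, upright on the bench. Origin at the centre of its underside, z up.
- lid_large: the large pot's lid: brown wooden disc 114 mm across, 8 mm thick (z 7 to 15 mm); under it a boss 80 mm across, 7 mm deep (8 mm to spare all round in the mouth); on top an upright round knob 30 mm across, 28 mm tall (z 15 to 43 mm) to grip. Starts upright on its boss. Origin: centre of the boss's underside, z up. Seated, its origin is 41 mm above the pot's.
Not all that is in view belongs to the job. What is shaped like the lid_small but blue or yellow is not meant.

How it is judged:
By the outcome, as a careful person would: the job done as asked, in the order asked, and still so for the second after the job is handed in, with the robot touching nothing.
It also fails if it takes over 120 s, if anything falls off the work surface, if the arm or the gripper's body presses on something with over 40 N, if the wrist force passes 120 N, or if a joint passes its speed limit or range.

ROBOT

A 6-joint arm with a two-finger parallel gripper is mounted at the origin on the work surface. World frame = base frame: x ahead of the robot, y to its left, z up, the work surface at z = 0. Lengths are in m, angles in rad, forces in N, time in s.
With the tool pointing down it reaches from about 0.25 to 0.775 m from the base axis. Payload 4 kg.
Tool frame: the origin (TCP) lies on the centre line of the jaws, within the pads' length; the fingertips stand 19 mm ahead of it and the grasp point (between the pads) is the TCP (env.tip_reach is the distance from the TCP to the fingertips, in m); y points along the fingers, z is the direction in which the jaws open and shut, and the axes are right-handed (so a half turn about y gives the same grasp; the last joint's range is limited). The gripper opens to 94 mm and grips with 3 to 60 N. Pads are 16 mm wide; open, the fingers measure 119 mm over their backs; the gripper's body (75 mm by 177 mm) begins 78 mm behind the grasp point.
Start: joints at [-0.103, 0.087, 1.371, -0, 1.684, -0.103], TCP at [0.55, -0, 0.225] pointing down, gripper open.
Joint ranges: [-3.1, 3.1], [-0.76, 2.03], [0.27, 2.55], [-1.08, 4.22], [0.17, 2.65], [-2.57, 2.57]. Speed limits (rad/s): [2.79, 2.79, 3.14, 3.14, 3.14, 3.14].

INTERFACE

Orientations are given as a rotation vector (axis times angle).
In Python, from cell import env, eyes, hand_in gives the robot as it stands.
- The arm moves only by the tool drive_tool, never from a script. Its argument "plan" is a list that holds one entry, the list of rows, each a list of 7 numbers: the shift along the tool's x, y, z in mm, then the turn, a rotation vector about the tool's x, y, z in rad, then the opening, from 0 (shut) to 1 (fully open). In form: [[[x, y, z, ax, ay, az, hand], ...]]. A call has exactly 5 rows; each row shifts and turns the commanded pose from where the row before left it, along the tool's axes as they then stand; what a row does not reach is not made up. A row lasts 1/10 s, in which the tool goes at most 50 mm and 8.59 degrees, less where a joint would pass 70% of its speed; a pose out of reach is approached as far as the arm can. A call is refused whole if a number of a shift passes 50 or a number of a turn 0.15, either way. A call with a gripper value outside its range is refused whole. The fingers move at their own pace and stop on an object; the grip force is fixed at half the most. Time passes only in rows, so rows that do not move let the fingers close, or fill a call up. It gives the time, the measured TCP pose, the force and the opening at its end, in the units of the state.
- env.get_state(): the state, without advancing time (a new reading comes with each control period).
- eyes.grab_frame(name): name is "scene" or "side" or "wrist"; returns (picture, depth): 384x512x3 uint8, red, green, blue; 384x512 float32, m along the optical axis (not along the pixel's ray), 0 where there is no reading.
- eyes.get_calibration(name): a dict with "K" (3x3 intrinsics, pixels), "cam_to_world" (4x4, takes a point from camera to world coordinates). Camera axes: x right, y down, z forward; pixel columns grow to the right and rows downward; lengths in m; the calibration is good to about 2 mm. The wrist camera is an equidistant fisheye: a pixel r from the principal point sees the ray r / f radians off the axis. A picture is of the moment at which its call begins: read the wrist's pose just before it. get_calibration takes no time and is no camera call; for the wrist camera it gives the pose at the moment of the call.
- hand_in(): hands the job in, once; it reports no verdict.
The state is a dict: "time": time; "q": joint angles; "joint_vel": joint speeds; "tau": joint torques, N m; "position": TCP position; "ee_rot": TCP orientation; "contact_force": force on the tool from outside, world axes, zero at the start; "torque": the same for the moment, N m; "grip_width": finger opening in m.
Only numpy, scipy, OpenCV 4.12 (cv2) and the standard library are available. Lean on these libraries where they do the work, as an engineer would, in place of code of your own. Each camera call takes 0.05 s, during which the arm holds its last target. There are 200 camera calls.

## Working session

There is one attempt and no reset: what is moved stays moved. The work goes in short steps, Python scripts to look and compute and a tool call to move; the robot and the scene stay as the last step left them, time stands still between calls to the robot, and variables do not carry over. Pictures are saved under pics/ and viewed, about 12 in all and at most 16, crops included, and the job is handed in when it is done.

Besides the shell and the picture viewer there is one more tool, called after "Request:" as a command line: name --argument value ..., lists and objects as JSON in quotes. drive_tool: Moves the arm, as the interface text tells. Its arguments: {"type":"object","properties":{"plan":{"type":"array","items":{"type":"array","items":{"type":"array","items":{"type":"number"}}}}},"required":["plan"]}

```bash
ls; mkdir -p pics; cat > h.py <<'E'
import numpy as np,cv2
from cell import env,eyes,hand_in
def cloud(n):
    im,d=eyes.grab_frame(n);c=eyes.get_calibration(n);K=c["K"];T=np.array(c["cam_to_world"])
    v,u=np.mgrid[:384,:512];P=np.stack([(u-K[0][2])/K[0][0]*d,(v-K[1][2])/K[1][1]*d,d],-1)
    return im,d,P@T[:3,:3].T+T[:3,3]
E
python3 - <<'E'
from h import *
s=env.get_state();print(s["position"],s["ee_rot"],s["grip_width"],env.tip_reach)
ims=[]
for n in("scene","side"):
    im,d,P=cloud(n);np.savez(n,im=im,d=d,P=P)
    print(n,np.round(eyes.get_calibration(n)["cam_to_world"],2).tolist())
    cv2.imwrite(f"pics/{n}.png",cv2.resize(im[:,:,::-1],(800,600),interpolation=cv2.INTER_CUBIC))
E
```

```text
pics
[5.49475535e-01 4.37200600e-05 2.23305932e-01] [-1.21069126  1.21095755 -1.20798716] 0.09386184979744909 0.019
scene [[-0.79, 0.5, -0.35, 0.82], [0.61, 0.63, -0.47, 0.49], [-0.02, -0.59, -0.81, 0.87], [0.0, 0.0, 0.0, 1.0]]
side [[-0.99, -0.1, 0.1, 0.39], [-0.15, 0.69, -0.7, 0.61], [0.0, -0.71, -0.7, 0.66], [0.0, 0.0, 0.0, 1.0]]
```

View pics/scene.png

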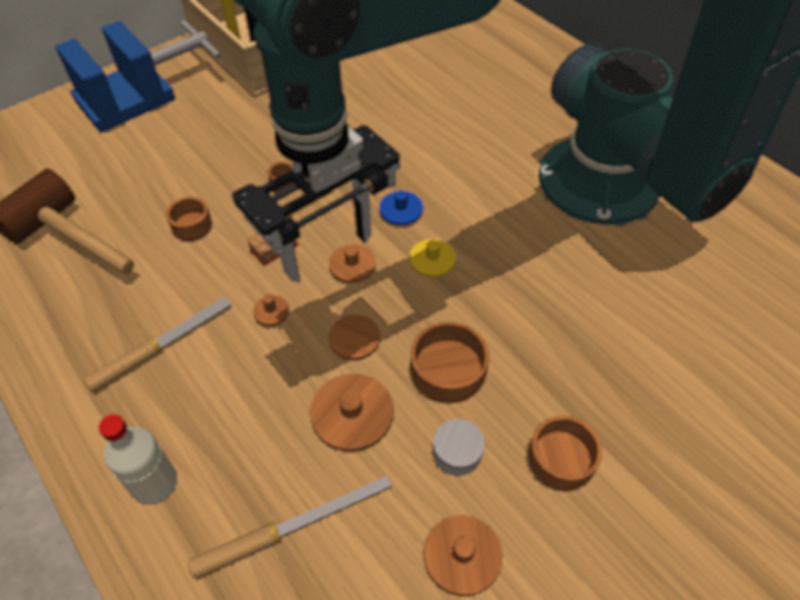

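View pics/side.png

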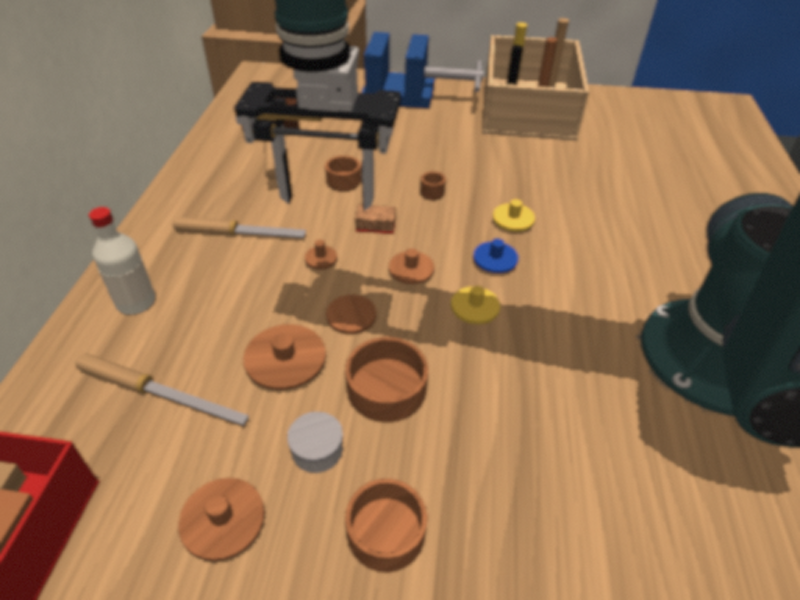

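Side view (800×600): there are four pots, at about (432,185), (342,172), (387,378) and (387,520). The brown lids are at (320,250), (411,262), (285,350) and (222,510). The blue and yellow lids, the knobless disc at (352,313), the grey puck and the brick are distractors. Next I measure them.

```bash
cat > m.py <<'E'
from h import *
from scipy.optimize import least_squares
def circ(p):
    f=least_squares(lambda a:np.hypot(p[:,0]-a[0],p[:,1]-a[1])-a[2],[*np.median(p,0),.03],loss="soft_l1",f_scale=.002).x
    return f
def measure(P,D):
  for k,(u,v,zt,r) in D.items():
    px,py=int(u/1.5625),int(v/1.5625)
    c=P[max(py-3,0):py+4,px-3:px+4].reshape(-1,3); c=np.median(c,0)[:2]
    Q=P.reshape(-1,3);m=(np.hypot(*(Q[:,:2]-c).T)<r+.03)&(Q[:,2]>.008)&(Q[:,2]<.06)
    q=Q[m]; t=np.percentile(q[:,2],97)
    if k[0]=='l':
        top=q[q[:,2]>zt-.006]; disc=q[abs(q[:,2]-.015)<.004]
        print(k,"top",t.round(4),"knob",top[:,:2].mean(0).round(4),len(top),"disc circ",((disc[:,:2].min(0)+disc[:,:2].max(0))/2).round(4),"dia",np.ptp(disc[:,:2],axis=0).round(3))
    else:
        top=q[abs(q[:,2]-zt)<.004]
        print(k,"top",t.round(4),"mid",((top[:,:2].min(0)+top[:,:2].max(0))/2).round(4),"dia",np.ptp(top[:,:2],axis=0).round(3),len(top),"fit",circ(top[:,:2]).round(4))
E
python3 - <<'E'
from m import *
side=np.load("side.npz")["P"];scene=np.load("scene.npz")["P"]
print("side");measure(side,dict(p_tiny=(432,185,.036,.024),p_small=(342,175,.040,.034),pA=(387,378,.048,.054),pB=(387,520,.044,.044),l_tiny=(320,255,.043,.027),l_small=(411,265,.043,.037),lA=(285,352,.043,.057),lB=(222,515,.043,.047),l_yel=(476,302,.043,.037),l_yel2=(514,215,.043,.037),l_blue=(496,256,.043,.037),puck=(316,435,.03,.03),bottle=(118,250,.1,.04)))
print("scene");measure(scene,dict(p_small=(189,217,.040,.034),pA=(450,360,.048,.054),pB=(566,452,.044,.044),l_tiny=(270,308,.043,.027),l_small=(352,262,.043,.037),lA=(351,410,.043,.057),lB=(463,552,.043,.047)))
E
```

```text
side
p_tiny top 0.0368 mid [ 0.4366 -0.3291] dia [0.045 0.047] 71 fit [ 0.4367 -0.3291  0.0206]
p_small top 0.0408 mid [ 0.6079 -0.3429] dia [0.065 0.067] 105 fit [ 0.6082 -0.342   0.0309]
pA top 0.0489 mid [0.4549 0.13  ] dia [0.106 0.107] 455 fit [0.455  0.1304 0.0507]
pB top 0.0454 mid [0.4273 0.3228] dia [0.086 0.089] 591 fit [0.4274 0.3239 0.0407]
l_tiny top 0.043 knob [ 0.5985 -0.1083] 35 disc circ [ 0.5987 -0.1106] dia [0.053 0.055]
l_small top 0.0424 knob [ 0.4499 -0.1064] 50 disc circ [ 0.4503 -0.1081] dia [0.073 0.077]
lA top 0.0428 knob [0.6014 0.1022] 134 disc circ [0.6022 0.1005] dia [0.113 0.116]
lB top 0.0432 knob [0.609  0.3381] 189 disc circ [0.6098 0.3372] dia [0.093 0.093]
l_yel top 0.0425 knob [ 0.3449 -0.0357] 58 disc circ [ 0.3452 -0.0392] dia [0.073 0.075]
l_yel2 top 0.0423 knob [ 0.2872 -0.2642] 37 disc circ [ 0.2875 -0.2637] dia [0.071 0.075]
l_blue top 0.0429 knob [ 0.3167 -0.1514] 49 disc circ [ 0.3166 -0.1533] dia [0.073 0.075]
puck top 0.0368 mid [0.5263 0.2321] dia [0.064 0.065] 213 fit [0.5256 0.2358 0.0268]Traceback (most recent call last):
  File "<stdin>", line 3, in <module>
  File "m.py", line 17, in measure
    print(k,"top",t.round(4),"mid",((top[:,:2].min(0)+top[:,:2].max(0))/2).round(4),"dia",np.ptp(top[:,:2],axis=0).round(3),len(top),"fit",circ(top[:,:2]).round(4))
                                     ~~~~~~~~~~~~~^^^
    return umr_minimum(a, axis, None, out, keepdims, initial, where)
ValueError: zero-size array to reduction operation minimum which has no identity
```

```bash
python3 - <<'E'
from m import *
S=np.load("scene.npz");scene=S["P"]
measure(scene,dict(p_small=(189,217,.040,.034),pA=(450,360,.048,.054),pB=(566,452,.044,.044),l_tiny=(270,308,.043,.027),l_small=(352,262,.043,.037),lA=(351,410,.043,.057),lB=(463,552,.043,.047)))
P=np.load("side.npz")["P"]
for n,u,v in(("bottlecap",101,216),("brick",376,213),("disc",352,313),("vise",418,80)):print(n,P[int(v/1.5625),int(u/1.5625)].round(3))
im=np.load("side.npz")["im"][:,:,::-1][95:250,140:380];cv2.imwrite("pics/crop1.png",cv2.resize(im,None,fx=3.3,fy=3.3,interpolation=cv2.INTER_CUBIC))
E
```

```text
p_small top 0.0422 mid [ 0.6077 -0.3427] dia [0.067 0.072] 187 fit [ 0.6073 -0.3414  0.0309]
pA top 0.0502 mid [0.4545 0.1307] dia [0.108 0.107] 425 fit [0.4551 0.1309 0.0507]
pB top 0.0464 mid [0.4272 0.3236] dia [0.087 0.087] 427 fit [0.4276 0.3242 0.0408]
l_tiny top 0.0439 knob [ 0.5986 -0.1079] 48 disc circ [ 0.5985 -0.1101] dia [0.053 0.054]
l_small top 0.0441 knob [ 0.4497 -0.1059] 59 disc circ [ 0.4493 -0.1076] dia [0.074 0.075]
lA top 0.0435 knob [0.6022 0.1023] 158 disc circ [0.6015 0.1001] dia [0.114 0.115]
lB top 0.0437 knob [0.6103 0.3381] 167 disc circ [0.6097 0.3377] dia [0.093 0.093]
bottlecap [0.855 0.027 0.169]
brick [ 0.525 -0.219  0.029]
disc [0.525 0.004 0.01 ]
vise [ 0.501 -0.656  0.069]
```

View pics/crop1.png

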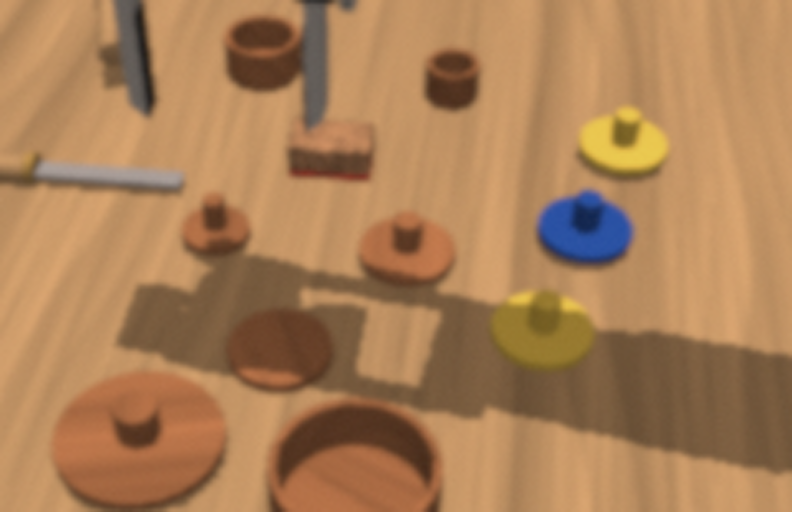

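Crop: the brown small lid is at (406,245) and the tiny one at (215,225). The yellow (623,140)/(543,330) and blue (586,228) ones are not meant, nor is the knobless disc at (280,345). Only one brown 74 mm lid exists. Both cameras agree to about 1 mm. I start with the large lid (0.602, 0.101).

Request:
drive_tool --plan '[[[-25,31,13,0,0,0,0.6],[-25,31,13,0,0,0,0.6],[-25,31,13,0,0,0,0.6],[-26,30,13,0,0,0,0.6],[0,0,0,0,0,0,0.6]]]'

```text
time: 0.6
position: [0.5989, 0.1035, 0.0945]
ee_rot: [-1.219, 1.215, -1.201]
contact_force: [-1.2, 0.3, -1.4]
grip_width: 0.0578
```

Request:
drive_tool --plan '[[[1,20,1,0,0,0,0.6],[0,20,1,0,0,0,0.6],[0,0,0,0,0,0,0.6],[0,0,0,0,0,0,0.6],[0,0,0,0,0,0,0.6]]]'

```text
time: 1.1
position: [0.6049, 0.0996, 0.0634]
ee_rot: [-1.207, 1.207, -1.211]
contact_force: [-0.1, -0.2, -0.5]
grip_width: 0.0562
```

Request:
drive_tool --plan '[[[-1,15,-2,0,0,0,0.6],[0,10,0,0,0,0,0.6],[0,0,0,0,0,0,0.6],[0,0,0,0,0,0,0],[0,0,0,0,0,0,0]]]'

```text
time: 1.6
position: [0.6019, 0.101, 0.0364]
ee_rot: [-1.21, 1.209, -1.209]
contact_force: [1.1, -0.2, -0.1]
grip_width: 0.0439
```

Request:
drive_tool --plan '[[[0,0,0,0,0,0,0],[0,0,0,0,0,0,0],[0,0,0,0,0,0,0],[0,0,0,0,0,0,0],[0,0,0,0,0,0,0]]]'

```text
time: 2.1
position: [0.6021, 0.101, 0.0366]
ee_rot: [-1.209, 1.209, -1.209]
contact_force: [-0.2, 0.0, 0.8]
grip_width: 0.0294
```

Request:
drive_tool --plan '[[[0,-10,0,0,0,0,0],[0,-30,0,0,0,0,0],[0,-30,0,0,0,0,0],[-2,0,-10,0,0,0,0],[-5,0,-25,0,0,0,0]]]'

```text
time: 2.6
position: [0.5683, 0.1078, 0.1078]
ee_rot: [-1.206, 1.207, -1.212]
contact_force: [-0.2, -0.3, -0.9]
grip_width: 0.0295
```

Request:
drive_tool --plan '[[[-7,0,-35,0,0,0,0],[-8,0,-40,0,0,0,0],[-5,0,-25,0,0,0,0],[-2,0,-12,0,0,0,0],[0,0,0,0,0,0,0]]]'

```text
time: 3.1
position: [0.4536, 0.1302, 0.1061]
ee_rot: [-1.21, 1.209, -1.208]
contact_force: [-0.1, -0.6, -1.4]
grip_width: 0.0298
```

Request:
drive_tool --plan '[[[0,5,0,0,0,0,0],[0,5,0,0,0,0,0],[0,0,0,0,0,0,0],[0,0,0,0,0,0,0],[0,0,0,0,0,0,0]]]'

```text
time: 3.6
position: [0.4555, 0.1299, 0.0964]
ee_rot: [-1.209, 1.21, -1.209]
contact_force: [0.3, -0.1, -0.8]
grip_width: 0.0294
```

```bash
python3 - <<'E'
from h import *
s=env.get_state();print(s["position"].round(4) if hasattr(s["position"],"round") else s["position"],s["contact_force"],s["grip_width"])
im,d,P=cloud("side")
cv2.imwrite("pics/s2.png",cv2.resize(im[:,:,::-1][150:384,120:400],(800,668))[:600])
E
```

```text
[0.4555 0.1299 0.0964] [ 0.25818735 -0.12474163 -0.75999443] 0.029442736836879566
```

View pics/s2.png

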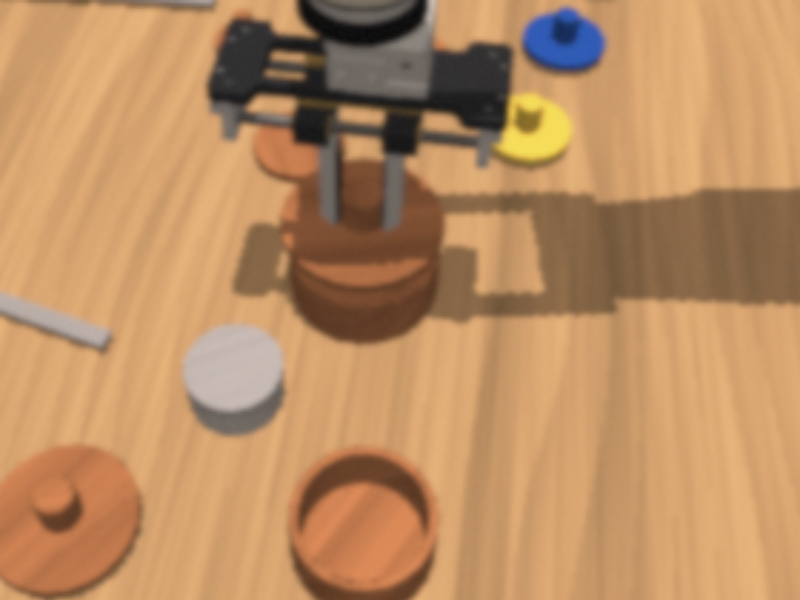

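The lid hangs level over the large pot. Lower it.

Request:
drive_tool --plan '[[[0,5,0,0,0,0,0],[0,5,0,0,0,0,0],[0,4,0,0,0,0,0],[0,2,0,0,0,0,0],[0,0,0,0,0,0,0]]]'

```text
time: 4.15
position: [0.4546, 0.1299, 0.0799]
ee_rot: [-1.21, 1.21, -1.209]
contact_force: [-0.4, 0.6, -0.8]
grip_width: 0.0294
```

Request:
drive_tool --plan '[[[0,1,0,0,0,0,0],[0,1,0,0,0,0,0],[0,0.5,0,0,0,0,0],[0,0,0,0,0,0,0],[0,0,0,0,0,0,0]]]'

```text
time: 4.65
position: [0.4551, 0.13, 0.0781]
ee_rot: [-1.209, 1.209, -1.209]
contact_force: [-0.1, -0.0, -0.3]
grip_width: 0.0291
```

Request:
drive_tool --plan '[[[0,0.5,0,0,0,0,0],[0,0.5,0,0,0,0,0],[0,0,0,0,0,0,0],[0,0,0,0,0,0,0],[0,0,0,0,0,0,0]]]'

```text
time: 5.15
position: [0.4552, 0.13, 0.0776]
ee_rot: [-1.209, 1.209, -1.209]
contact_force: [-1.6, -0.1, 4.9]
grip_width: 0.0292
```

Request:
drive_tool --plan '[[[0,0,0,0,0,0,0.6],[0,0,0,0,0,0,0.6],[0,0,0,0,0,0,0.6],[0,0,0,0,0,0,0.6],[0,-5,0,0,0,0,0.6]]]'

```text
time: 5.65
position: [0.4544, 0.1299, 0.0812]
ee_rot: [-1.211, 1.21, -1.209]
contact_force: [-0.1, -0.6, -0.1]
grip_width: 0.0564
```

Request:
drive_tool --plan '[[[0,-20,0,0,0,0,0.6],[0,-25,0,0,0,0,0.6],[-20,0,15,0,0,0,0.6],[-37,0,28,0,0,0,0.6],[-37,0,28,0,0,0,0.6]]]'

```text
time: 6.15
position: [0.5272, 0.2248, 0.1281]
ee_rot: [-1.207, 1.209, -1.211]
contact_force: [0.5, -0.9, 0.4]
grip_width: 0.0567
```

Request:
drive_tool --plan '[[[-37,0,28,0,0,0,0.6],[-37,0,28,0,0,0,0.6],[-30,20,22,0,0,0,0.6],[-10,20,6,0,0,0,0.6],[0,0,0,0,0,0,0.6]]]'

```text
time: 6.65
position: [0.6084, 0.3387, 0.0821]
ee_rot: [-1.217, 1.212, -1.207]
contact_force: [0.2, -0.5, -0.1]
grip_width: 0.0567
```

```bash
python3 - <<'E'
from m import *
print(env.get_state()["position"])
im,d,P=cloud("side")
cv2.imwrite("pics/s3.png",cv2.resize(im[:,:,::-1],(800,600)))
measure(P,dict(l_med=(222,515,.043,.047)))
E
```

```text
[0.60842365 0.33868139 0.08211372]
l_med top 0.0431 knob [0.6091 0.3377] 186 disc circ [0.6096 0.34  ] dia [0.093 0.087]
```

View pics/s3.png

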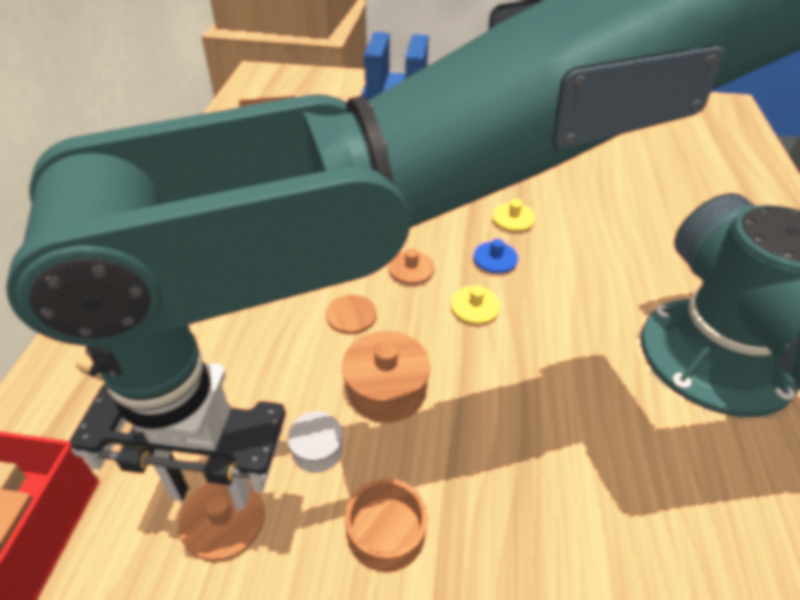

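The large lid sits flat at (386,362). The gripper is over the medium lid, knob at (218,508). I check the red tray's clearance before lowering.

```bash
python3 - <<'E'
from h import *
P=np.load("side.npz")["P"]; im=np.load("side.npz")["im"].astype(int)
m=(im[:,:,0]>90)&(im[:,:,1]<50)&(im[:,:,2]<60)&(P[:,:,1]>.15)
q=P[m];print(q.min(0),q.max(0),np.percentile(q[:,2],98)); print(env.get_state()["position"])
E
```

```text
[0.38580293 0.31171504 0.00074205] [0.88187228 0.60922734 0.65686895] 0.09132203127927427
[0.60881923 0.33788526 0.08433999]
```

Request:
drive_tool --plan '[[[0,10,0,0,0,0,0.6],[0,0,0,0,0,0,0.6],[0,0,0,0,0,0,0.6],[0,0,0,0,0,0,0.6],[0,0,0,0,0,0,0.6]]]'

```text
time: 7.2
position: [0.6103, 0.3378, 0.0781]
ee_rot: [-1.207, 1.209, -1.21]
contact_force: [-0.1, 0.2, -0.0]
grip_width: 0.0567
```

Request:
drive_tool --plan '[[[0,20,0,0,0,0,0.6],[0,15,0,0,0,0,0.6],[0,5.5,0,0,0,0,0.6],[0,0,0,0,0,0,0.6],[0,0,0,0,0,0,0]]]'

```text
time: 7.7
position: [0.6101, 0.338, 0.0365]
ee_rot: [-1.209, 1.209, -1.209]
contact_force: [0.1, 0.3, 0.9]
grip_width: 0.0514
```

Request:
drive_tool --plan '[[[0,0,0,0,0,0,0],[0,0,0,0,0,0,0],[0,0,0,0,0,0,0],[0,0,0,0,0,0,0],[0,0,0,0,0,0,0]]]'

```text
time: 8.2
position: [0.6101, 0.3381, 0.0367]
ee_rot: [-1.209, 1.209, -1.209]
contact_force: [-0.3, -0.4, 0.9]
grip_width: 0.0257
```

Request:
drive_tool --plan '[[[0,-10,0,0,0,0,0],[0,-30,0,0,0,0,0],[0,-30,0,0,0,0,0],[1,0,-12,0,0,0,0],[2,0,-28,0,0,0,0]]]'

```text
time: 8.7
position: [0.5722, 0.3351, 0.109]
ee_rot: [-1.203, 1.207, -1.211]
contact_force: [-0.6, 1.0, -1.7]
grip_width: 0.0254
```

Request:
drive_tool --plan '[[[3,0,-40,0,0,0,0],[4,0,-45,0,0,0,0],[3,0,-40,0,0,0,0],[1,0,-17,0,0,0,0],[0,0,0,0,0,0,0]]]'

```text
time: 9.2
position: [0.4259, 0.3241, 0.1073]
ee_rot: [-1.21, 1.208, -1.208]
contact_force: [-0.7, 0.5, -0.5]
grip_width: 0.0255
```

Request:
drive_tool --plan '[[[0,8,0,0,0,0,0],[0,8,0,0,0,0,0],[0,0,0,0,0,0,0],[0,0,0,0,0,0,0],[0,0,0,0,0,0,0]]]'

```text
time: 9.7
position: [0.4286, 0.3239, 0.0902]
ee_rot: [-1.209, 1.21, -1.21]
contact_force: [-0.1, 0.2, -0.9]
grip_width: 0.0253
```

16.5 mm to go, and x and y are within 1 mm.

Request:
drive_tool --plan '[[[0,5,-0.5,0,0,0,0],[0,5,0,0,0,0,0],[0,3,0,0,0,0,0],[0,1,0,0,0,0,0],[0,0,0,0,0,0,0]]]'

```text
time: 10.2
position: [0.4273, 0.3239, 0.0762]
ee_rot: [-1.21, 1.209, -1.209]
contact_force: [-0.3, 0.4, -0.6]
grip_width: 0.0252
```

Request:
drive_tool --plan '[[[0,1,0,0,0,0,0],[0,0.5,0,0,0,0,0],[0,0.5,0,0,0,0,0],[0,0,0,0,0,0,0],[0,0,0,0,0,0,0]]]'

```text
time: 10.7
position: [0.4275, 0.324, 0.0745]
ee_rot: [-1.209, 1.209, -1.209]
contact_force: [0.2, -0.4, 0.4]
grip_width: 0.0253
```

Request:
drive_tool --plan '[[[0,0.5,0,0,0,0,0],[0,0.5,0,0,0,0,0],[0,0,0,0,0,0,0],[0,0,0,0,0,0,0],[0,0,0,0,0,0,0]]]'

```text
time: 11.2
position: [0.4276, 0.324, 0.0737]
ee_rot: [-1.209, 1.209, -1.209]
contact_force: [-0.7, 0.9, 0.1]
grip_width: 0.0254
```

Request:
drive_tool --plan '[[[0,0.5,0,0,0,0,0],[0,0.3,0,0,0,0,0],[0,0,0,0,0,0,0],[0,0,0,0,0,0,0],[0,0,0,0,0,0,0]]]'

```text
time: 11.7
position: [0.4276, 0.3241, 0.0736]
ee_rot: [-1.209, 1.209, -1.209]
contact_force: [-1.9, -0.8, 4.7]
grip_width: 0.025
```

Request:
drive_tool --plan '[[[0,0,0,0,0,0,0.6],[0,0,0,0,0,0,0.6],[0,0,0,0,0,0,0.6],[0,0,0,0,0,0,0.6],[0,-5,0,0,0,0,0.6]]]'

```text
time: 12.2
position: [0.4269, 0.3236, 0.0768]
ee_rot: [-1.211, 1.21, -1.209]
contact_force: [0.7, -0.7, 0.3]
grip_width: 0.056
```

Request:
drive_tool --plan '[[[0,-20,0,0,0,0,0.6],[0,-30,0,0,0,0,0.6],[20,-5,1,0,0,0,0.6],[40,0,2,0,0,0,0.6],[45,0,3,0,0,0,0.6]]]'

```text
time: 12.7
position: [0.4338, 0.2188, 0.1337]
ee_rot: [-1.209, 1.206, -1.208]
contact_force: [-0.1, -0.5, 0.0]
grip_width: 0.0562
```

Request:
drive_tool --plan '[[[45,0,3,0,0,0,0.6],[45,0,3,0,0,0,0.6],[45,0,3,0,0,0,0.6],[45,0,2,0,0,0,0.6],[45,0,2,0,0,0,0.6]]]'

```text
time: 13.2
position: [0.4465, -0.0078, 0.1333]
ee_rot: [-1.208, 1.208, -1.21]
contact_force: [0.6, -0.5, -0.9]
grip_width: 0.0566
```

Request:
drive_tool --plan '[[[45,0,2,0,0,0,0.6],[36,10,1,0,0,0,0.6],[20,20,0.5,0,0,0,0.6],[0,20,0,0,0,0,0.6],[0,0,0,0,0,0,0.6]]]'

```text
time: 13.7
position: [0.4479, -0.107, 0.0801]
ee_rot: [-1.211, 1.216, -1.206]
contact_force: [-0.9, 0.1, -0.2]
grip_width: 0.0564
```

```bash
python3 - <<'E'
from m import *
print(env.get_state()["position"])
im,d,P=cloud("side")
cv2.imwrite("pics/s4.png",cv2.resize(im[:,:,::-1],(800,600)))
measure(P,dict(l_small=(411,265,.043,.037)))
E
```

```text
[ 0.4479143  -0.10704902  0.08012745]
l_small top 0.0428 knob [ 0.4498 -0.106 ] 52 disc circ [ 0.4504 -0.1081] dia [0.073 0.076]
```

View pics/s4.png

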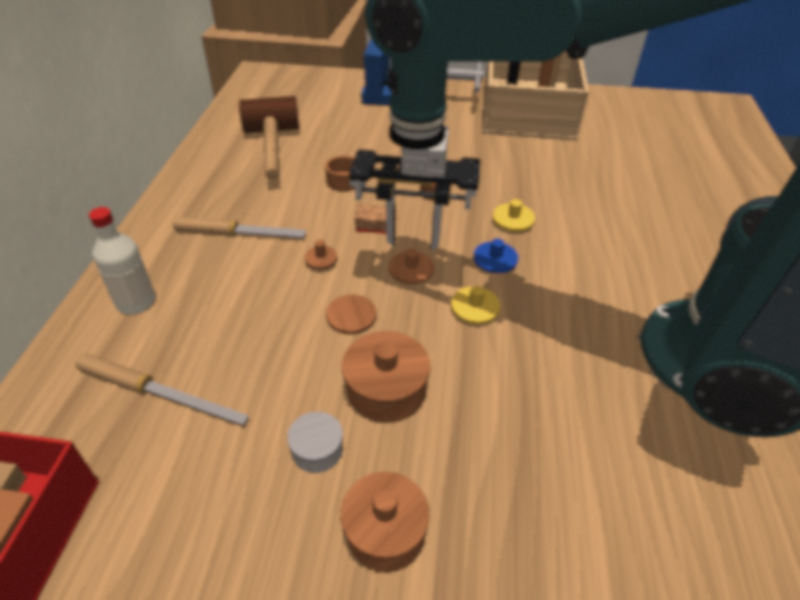

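Both big lids sit flat at (386,362) and (386,512). The gripper is over the brown small lid (411,265).

Request:
drive_tool --plan '[[[0,15,0,0,0,0,0.6],[0,10,0,0,0,0,0.6],[0,0,0,0,0,0,0.6],[0,0,0,0,0,0,0.6],[0,0,0,0,0,0,0.6]]]'

```text
time: 14.25
position: [0.4507, -0.107, 0.0587]
ee_rot: [-1.209, 1.207, -1.21]
contact_force: [-1.0, 0.4, 0.2]
grip_width: 0.0561
```

Request:
drive_tool --plan '[[[0,12,-0.5,0,0,0,0.6],[0,8,0,0,0,0,0.6],[0,1.5,0,0,0,0,0.6],[0,0,0,0,0,0,0.6],[0,0,0,0,0,0,0]]]'

```text
time: 14.75
position: [0.4496, -0.107, 0.0362]
ee_rot: [-1.209, 1.209, -1.209]
contact_force: [-0.4, -0.0, 0.3]
grip_width: 0.051
```

Request:
drive_tool --plan '[[[0,0,0,0,0,0,0],[0,0,0,0,0,0,0],[0,0,0,0,0,0,0],[0,0,0,0,0,0,0],[0,0,0,0,0,0,0]]]'

```text
time: 15.25
position: [0.4496, -0.1071, 0.0364]
ee_rot: [-1.209, 1.209, -1.209]
contact_force: [0.5, 1.2, 1.2]
grip_width: 0.0211
```

Request:
drive_tool --plan '[[[0,-10,0,0,0,0,0],[0,-30,0,0,0,0,0],[0,-30,0,0,0,0,0],[14,0,9,0,0,0,0],[30,0,20,0,0,0,0]]]'

```text
time: 15.75
position: [0.4792, -0.1507, 0.1078]
ee_rot: [-1.209, 1.205, -1.209]
contact_force: [0.0, -0.1, 0.6]
grip_width: 0.0215
```

Request:
drive_tool --plan '[[[36,0,25,0,0,0,0],[37,0,25,0,0,0,0],[37,0,25,0,0,0,0],[36,0,25,0,0,0,0],[30,0,20,0,0,0,0]]]'

```text
time: 16.25
position: [0.5992, -0.3296, 0.1046]
ee_rot: [-1.209, 1.211, -1.209]
contact_force: [-0.1, 0.3, -0.9]
grip_width: 0.0212
```

Request:
drive_tool --plan '[[[15,0,9,0,0,0,0],[0,5,0,0,0,0,0],[0,5,0,0,0,0,0],[0,0,0,0,0,0,0],[0,0,0,0,0,0,0]]]'

```text
time: 16.75
position: [0.607, -0.3408, 0.0958]
ee_rot: [-1.21, 1.21, -1.207]
contact_force: [-0.0, -0.2, -1.0]
grip_width: 0.0217
```

```bash
python3 - <<'E'
from m import *
print(env.get_state()["position"])
im,d,P=cloud("side"); im2,d2,P2=cloud("scene")
a=cv2.resize(im[60:200,150:320,::-1],(400,330));b=cv2.resize(im2[80:220,60:230,::-1],(400,330))
cv2.imwrite("pics/s5.png",np.hstack([a,b]))
E
```

```text
[ 0.60699921 -0.34079822  0.09579251]
```

View pics/s5.png

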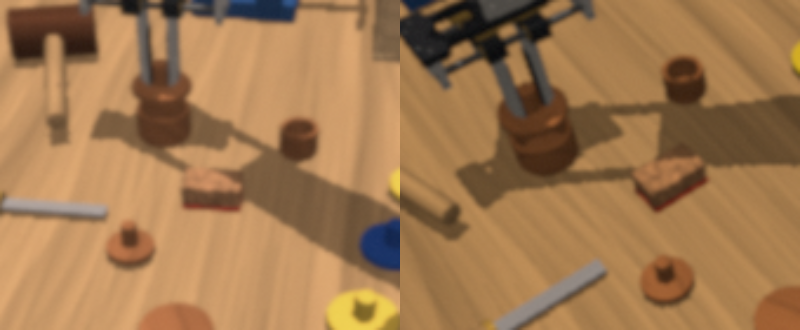

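The lid is level and centred over the small pot. 26.5 mm to go.

Request:
drive_tool --plan '[[[0.5,8,0.5,0,0,0,0],[0,8,0,0,0,0,0],[0,6,0,0,0,0,0],[0,2,0,0,0,0,0],[0,0,0,0,0,0,0]]]'

```text
time: 17.35
position: [0.6076, -0.3422, 0.0711]
ee_rot: [-1.21, 1.211, -1.208]
contact_force: [-0.1, 0.3, -0.6]
grip_width: 0.0217
```

Request:
drive_tool --plan '[[[0,0.7,0,0,0,0,0],[0,0.7,0,0,0,0,0],[0,0.3,0,0,0,0,0],[0,0,0,0,0,0,0],[0,0,0,0,0,0,0]]]'

```text
time: 17.85
position: [0.6081, -0.3425, 0.0707]
ee_rot: [-1.209, 1.209, -1.209]
contact_force: [0.3, 0.6, -0.3]
grip_width: 0.0216
```

Request:
drive_tool --plan '[[[0,0.5,0,0,0,0,0],[0,0.5,0,0,0,0,0],[0,0.5,0,0,0,0,0],[0,0,0,0,0,0,0],[0,0,0,0,0,0,0]]]'

```text
time: 18.35
position: [0.6081, -0.3426, 0.0695]
ee_rot: [-1.209, 1.209, -1.21]
contact_force: [-0.7, 0.6, 1.9]
grip_width: 0.0213
```

Request:
drive_tool --plan '[[[0,0.5,0,0,0,0,0],[0,0,0,0,0,0,0],[0,0,0,0,0,0,0],[0,0,0,0,0,0,0],[0,0,0,0,0,0,0]]]'

```text
time: 18.85
position: [0.6081, -0.3426, 0.0694]
ee_rot: [-1.209, 1.209, -1.21]
contact_force: [-2.0, 1.8, 4.3]
grip_width: 0.0215
```

Request:
drive_tool --plan '[[[0,0,0,0,0,0,0.6],[0,0,0,0,0,0,0.6],[0,0,0,0,0,0,0.6],[0,0,0,0,0,0,0.6],[0,-5,0,0,0,0,0.6]]]'

```text
time: 19.35
position: [0.6074, -0.3421, 0.0722]
ee_rot: [-1.21, 1.211, -1.207]
contact_force: [0.3, 0.7, 0.1]
grip_width: 0.0554
```

Request:
drive_tool --plan '[[[0,-20,0,0,0,0,0.6],[0,-30,0,0,0,0,0.6],[-20,-5,-1,0,0,0,0.6],[-40,0,-2,0,0,0,0.6],[-45,0,-2,0,0,0,0.6]]]'

```text
time: 19.85
position: [0.6026, -0.2361, 0.1282]
ee_rot: [-1.208, 1.21, -1.211]
contact_force: [0.6, 0.5, 0.5]
grip_width: 0.0562
```

Request:
drive_tool --plan '[[[-45,0,-2,0,0,0,0.6],[-40,10,-1.5,0,0,0,0.6],[-30,20,-1,0,0,0,0.6],[-12.5,20,0,0,0,0,0.6],[0,10,0,0,0,0,0.6]]]'

```text
time: 20.35
position: [0.5966, -0.1062, 0.0659]
ee_rot: [-1.212, 1.21, -1.203]
contact_force: [-0.0, 0.6, -0.8]
grip_width: 0.0564
```

Request:
drive_tool --plan '[[[0,5,0,0,0,0,0.6],[0,0,0,0,0,0,0.6],[0,0,0,0,0,0,0.6],[0,0,0,0,0,0,0.6],[0,0,0,0,0,0,0.6]]]'

```text
time: 20.85
position: [0.5991, -0.1108, 0.0645]
ee_rot: [-1.208, 1.208, -1.211]
contact_force: [-0.2, 0.4, -0.0]
grip_width: 0.0566
```

```bash
python3 - <<'E'
from m import *
print(env.get_state()["position"])
im,d,P=cloud("side"); im2,d2,P2=cloud("scene")
measure(P,dict(p_tiny=(432,185,.036,.024),l_tiny=(320,255,.043,.027)))
a=cv2.resize(im[60:200,150:320,::-1],(400,330));b=cv2.resize(im2[80:220,60:230,::-1],(400,330))
cv2.imwrite("pics/s6.png",np.hstack([a,b]))
E
```

```text
[ 0.59906805 -0.11083843  0.06445129]
p_tiny top 0.0367 mid [ 0.4366 -0.3291] dia [0.044 0.049] 76 fit [ 0.4362 -0.3292  0.0211]
l_tiny top 0.0572 knob [ 0.6025 -0.1057] 74 disc circ [ 0.5984 -0.1108] dia [0.052 0.055]
```

View pics/s6.png

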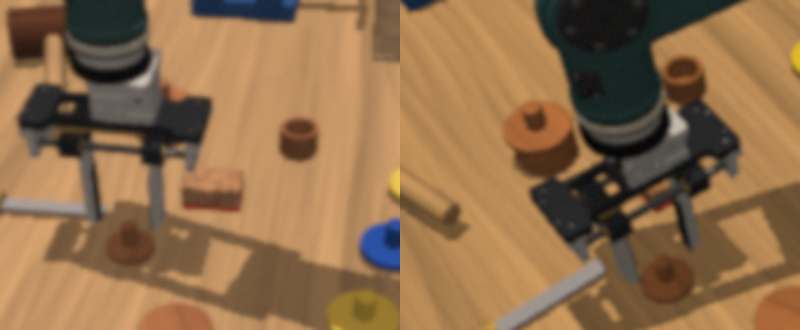

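```bash
python3 -c "
import numpy as np
P=np.load('side.npz')['P']
for u in(290,296,300,304):print(u,[P[v,int(u/1.5625)].round(3).tolist() for v in (149,150,151)])"
```

```text
290 [[0.665, -0.164, 0.012], [0.664, -0.159, 0.012], [0.664, -0.159, 0.009]]
296 [[0.654, -0.163, 0.013], [0.654, -0.163, 0.01], [0.653, -0.159, 0.01]]
300 [[0.646, -0.164, 0.014], [0.645, -0.162, 0.012], [0.645, -0.16, 0.01]]
304 [[0.641, -0.165, 0.013], [0.641, -0.165, 0.01], [0.644, -0.174, -0.001]]
```

The file blade is at y ≈ -0.16, clear of the fingers. Grip the tiny lid.

Request:
drive_tool --plan '[[[-0.5,15,-0.5,0,0,0,0.6],[0,10,0,0,0,0,0.6],[0,3,0,0,0,0,0.6],[0,0,0,0,0,0,0.6],[0,0,0,0,0,0,0]]]'

```text
time: 21.45
position: [0.598, -0.1095, 0.0353]
ee_rot: [-1.209, 1.209, -1.209]
contact_force: [0.9, -0.4, 0.5]
grip_width: 0.0514
```

Request:
drive_tool --plan '[[[0,0,0,0,0,0,0],[0,0,0,0,0,0,0],[0,0,0,0,0,0,0],[0,0,0,0,0,0,0],[0,0,0,0,0,0,0]]]'

```text
time: 21.95
position: [0.5981, -0.1095, 0.0358]
ee_rot: [-1.209, 1.209, -1.209]
contact_force: [0.5, -0.1, 0.8]
grip_width: 0.0174
```

Request:
drive_tool --plan '[[[0,-10,0,0,0,0,0],[0,-30,0,0,0,0,0],[0,-30,0,0,0,0,0],[13,0,-9,0,0,0,0],[28,0,-20,0,0,0,0]]]'

```text
time: 22.45
position: [0.5701, -0.1501, 0.107]
ee_rot: [-1.209, 1.204, -1.209]
contact_force: [-0.4, 0.0, -0.9]
grip_width: 0.0175
```

Request:
drive_tool --plan '[[[34,0,-25,0,0,0,0],[35,0,-26,0,0,0,0],[35,0,-26,0,0,0,0],[34,0,-25,0,0,0,0],[28,0,-20,0,0,0,0]]]'

```text
time: 22.95
position: [0.4444, -0.3182, 0.1048]
ee_rot: [-1.209, 1.211, -1.209]
contact_force: [-0.1, -0.0, 0.2]
grip_width: 0.0174
```

Request:
drive_tool --plan '[[[12.5,0,-10.5,0,0,0,0],[0,8,0,0,0,0,0],[0,8,0,0,0,0,0],[0,0,0,0,0,0,0],[0,0,0,0,0,0,0]]]'

```text
time: 23.45
position: [0.4371, -0.3275, 0.0886]
ee_rot: [-1.21, 1.209, -1.206]
contact_force: [-0.1, 0.5, 0.2]
grip_width: 0.0174
```

```bash
python3 - <<'E'
from m import *
print(env.get_state()["position"])
im,d,P=cloud("side"); im2,d2,P2=cloud("scene")
a=cv2.resize(im[60:200,200:370,::-1],(400,330));b=cv2.resize(im2[40:180,100:270,::-1],(400,330))
cv2.imwrite("pics/s7.png",np.hstack([a,b]))
E
```

```text
[ 0.43709658 -0.32747634  0.08862903]
```

View pics/s7.png

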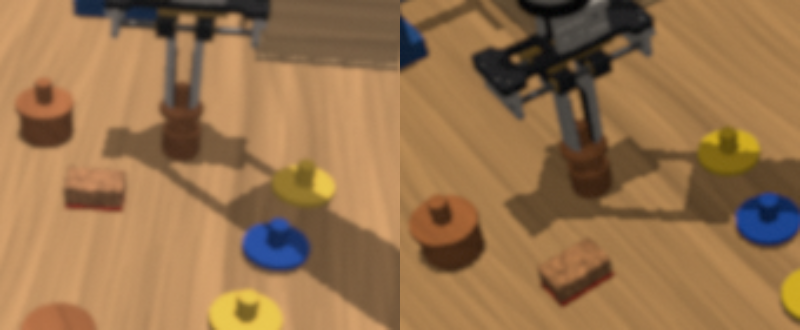

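The small lid is flat, and the tiny lid is centred over its pot.

Request:
drive_tool --plan '[[[0.5,8,0,0,0,0,0],[0,7,0,0,0,0,0],[0,4,0,0,0,0,0],[0,2,0,0,0,0,0],[0,0,0,0,0,0,0]]]'

```text
time: 24.05
position: [0.4362, -0.3293, 0.0679]
ee_rot: [-1.209, 1.21, -1.208]
contact_force: [0.1, 0.3, 0.4]
grip_width: 0.0173
```

Request:
drive_tool --plan '[[[0,0.6,0,0,0,0,0],[0,0.4,0,0,0,0,0],[0,0,0,0,0,0,0],[0,0,0,0,0,0,0],[0,0,0,0,0,0,0]]]'

```text
time: 24.55
position: [0.4366, -0.3296, 0.0676]
ee_rot: [-1.209, 1.209, -1.209]
contact_force: [0.3, -0.3, -1.0]
grip_width: 0.0173
```

Request:
drive_tool --plan '[[[0,0.7,0,0,0,0,0],[0,0.7,0,0,0,0,0],[0,0.6,0,0,0,0,0],[0,0.4,0,0,0,0,0],[0,0,0,0,0,0,0]]]'

```text
time: 25.05
position: [0.4365, -0.3295, 0.065]
ee_rot: [-1.209, 1.209, -1.209]
contact_force: [0.5, 0.3, -0.3]
grip_width: 0.0173
```

Request:
drive_tool --plan '[[[0,0.4,0,0,0,0,0],[0,0.4,0,0,0,0,0],[0,0,0,0,0,0,0],[0,0,0,0,0,0,0],[0,0,0,0,0,0,0]]]'

```text
time: 25.55
position: [0.4366, -0.3296, 0.0647]
ee_rot: [-1.209, 1.209, -1.21]
contact_force: [0.4, 1.0, 3.7]
grip_width: 0.0174
```

Request:
drive_tool --plan '[[[0,0,0,0,0,0,0.6],[0,0,0,0,0,0,0.6],[0,0,0,0,0,0,0.6],[0,0,0,0,0,0,0.6],[0,-5,0,0,0,0,0.6]]]'

```text
time: 26.05
position: [0.436, -0.329, 0.0685]
ee_rot: [-1.209, 1.211, -1.207]
contact_force: [0.7, 0.3, 0.1]
grip_width: 0.0537
```

Request:
drive_tool --plan '[[[0,-20,0,0,0,0,0.6],[0,-35,0,0,0,0,0.6],[0,-40,0,0,0,0,0.6],[-20,-30,0,0,0,0,0.6],[-45,-10,0,0,0,0,0.6]]]'

```text
time: 26.55
position: [0.4379, -0.2671, 0.2089]
ee_rot: [-1.207, 1.205, -1.219]
contact_force: [0.8, 0.4, 0.7]
grip_width: 0.0563
```

Request:
drive_tool --plan '[[[-45,0,0,0,0,0,0.6],[-45,0,0,0,0,0,0.6],[-45,0,0,0,0,0,0.6],[-20,0,0,0,0,0,0.6],[0,0,0,0,0,0,0.6]]]'

```text
time: 27.05
position: [0.4365, -0.1072, 0.2051]
ee_rot: [-1.21, 1.205, -1.207]
contact_force: [0.7, -0.3, 0.7]
grip_width: 0.0559
```

```bash
python3 - <<'E'
from h import *
print(env.get_state()["position"])
im,d,P=cloud("side")
cv2.imwrite("pics/s8.png",cv2.resize(im[:,:,::-1],(800,600)))
for P in (P,cloud("scene")[2]):
  Q=P.reshape(-1,3)
  for n,x,y,h,r in(("tiny",.4366,-.329,.036,.027),("small",.608,-.342,.04,.037),("med",.4275,.324,.044,.047),("large",.455,.1305,.048,.057)):
    q=Q[np.hypot(Q[:,0]-x,Q[:,1]-y)<r+.015]; q=q[abs(q[:,2]-h-.008)<.004]
    if len(q)<20: print(n,"hidden");continue
    c=(q.max(0)+q.min(0))/2
    A=np.c_[q[:,:2]-c[:2],np.ones(len(q))];s=np.linalg.lstsq(A,q[:,2],rcond=None)[0]
    print(n,"disc centre",c[:2].round(4),"off",(c[:2]-[x,y]).round(4),"dia",np.ptp(q,axis=0)[:2].round(3),"z",np.median(q[:,2]).round(4),"want",h+.008,"tilt deg",np.degrees(np.hypot(*s[:2])).round(1))
E
```

```text
[ 0.43652335 -0.10720486  0.2050683 ]
tiny disc centre [ 0.4404 -0.3288] off [0.0038 0.0002] dia [0.047 0.052] z 0.0438 want 0.044 tilt deg 0.5
small disc centre [ 0.6097 -0.3436] off [ 0.0017 -0.0016] dia [0.071 0.072] z 0.0479 want 0.048 tilt deg 0.7
med disc centre [0.4287 0.3232] off [ 0.0012 -0.0008] dia [0.093 0.094] z 0.052 want 0.052 tilt deg 0.1
large disc centre [0.4569 0.1295] off [ 0.0019 -0.001 ] dia [0.113 0.113] z 0.056 want 0.056 tilt deg 0.1
tiny disc centre [ 0.4363 -0.3289] off [-0.0003  0.0001] dia [0.055 0.054] z 0.0446 want 0.044 tilt deg 1.6
small disc centre [ 0.6081 -0.3417] off [0.0001 0.0003] dia [0.074 0.076] z 0.0486 want 0.048 tilt deg 0.7
med disc centre [0.4281 0.3229] off [ 0.0006 -0.0011] dia [0.095 0.094] z 0.0529 want 0.052 tilt deg 0.1
large disc centre [0.4559 0.1297] off [ 0.0009 -0.0008] dia [0.113 0.114] z 0.0568 want 0.056 tilt deg 0.2
```

View pics/s8.png

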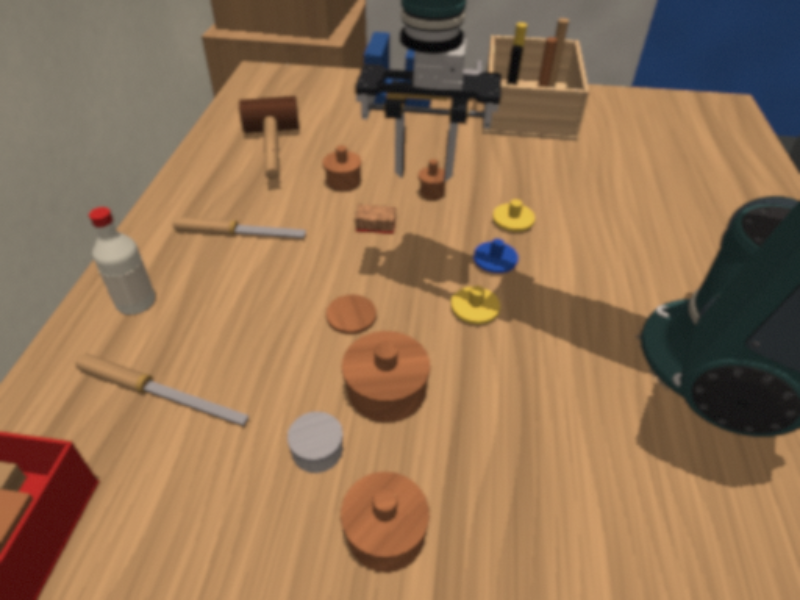

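All four lids are seated at (432,180), (342,163), (386,365) and (386,515), at the right heights and flat, with the arm clear of everything.

```bash
python3 -c "
from cell import hand_in
print(hand_in())"
```

```text
the job is handed in; nothing more can be done
None
```

All four brown lids are on the pots of their own size, and the job is handed in. I gripped each lid by its knob and lowered it in small steps until I felt 4–5 N of contact. Then I released it and raised the arm clear, finishing at about 27 s on the robot's clock.

- **Height:** in both fixed cameras every lid top is within 1 mm of its seated height.
- **Centring:** every lid is within about 2.5 mm of the pot centre measured at the start, except for one side-camera reading of the tiny lid. That reading was 3.8 mm off, on a partly hidden view; the scene camera put the same lid within 0.5 mm.
- **Flatness:** measured tilt is 0.7° or less, except one noisy 1.6° reading on the tiny lid in the scene camera, where the side camera read 0.5°.
- **Everything else:** the pots look upright where they were, and the blue and yellow lids, loose disc and other objects look untouched. No contact force above 5 N was reported at the end of any move.

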